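# Empty the counter scoop and hold it level over its rest

### The arm

A 7-joint arm with a two-finger parallel gripper is mounted at the origin on the work surface. World frame = base frame: x ahead of the robot, y to its left, z up, the work surface at z = 0. Lengths are in m, angles in rad, forces in N, time in s.
With the tool pointing down it reaches from about 0.425 to 0.925 m from the base axis. Payload 6.8 kg.
Tool frame: the origin (TCP) lies at the very end of the fingers, on their centre line; the grasp point (between the pads) lies 19 mm behind it (r.grip_depth is the distance from the TCP to the grasp point, in m); z points along the fingers, y is the direction in which the jaws open and shut (so a half turn about z gives the same grasp; the last joint's range is limited). The gripper opens to 85 mm and grips with 20 to 120 N. Pads are 22 mm wide; open, the fingers measure 114 mm over their backs; the gripper's body (76 mm by 85 mm) begins 54 mm behind the grasp point. The pads swing forward as they close: fully open they stand 13 mm farther back than shut.
Start: joints at [1.091, 0.477, 0.022, 1.555, -0.011, 1.109, -0.083], TCP at [0.245, -0.629, 0.231] pointing down, gripper open.
Joint ranges: [-2.96, 2.96], [-0.34, 2.1], [-1.41, 1.46], [0.24, 2.44], [-1.37, 4.51], [0.17, 1.92], [-2.96, 2.96]. Speed limits (rad/s): [2.39, 2.39, 3.14, 3.14, 3.14, 3.14, 3.14].

### API

Orientations are given as a rotation vector (axis times angle).
In Python, from bench import status, eyes, workorder, spotter, r gives the robot as it stands.
- The arm moves only by the tool drive_tool, never from a script. Its argument "commands" is a list of rows, each an object of numbers: "rx", "ry", "rz": the turn, a rotation vector about the world's x, y, z normalised to -1 to 1, where 1 is 8 degrees; "tx", "ty", "tz": the shift along the world's x, y, z normalised to -1 to 1, where 1 is 20 mm; "grip": the closure, from -1 (fully open) to 1 (shut). A call has 1 to 10 rows; each row shifts and turns the commanded pose from where the row before left it; what a row does not reach is not made up. A row lasts 1/8 s, in which the tool goes at most 62.5 mm and 10.7 degrees, less where a joint would pass 70% of its speed; a pose out of reach is approached as far as the arm can. A call with a number of a shift or a turn outside -1 to 1 is refused whole. A call with a gripper value outside its range is refused whole. The fingers move at their own pace and stop on an object; "grip_force" is the grip in N (left out, the last holds). Time passes only in rows, so rows that do not move let the fingers close. It gives the time, the measured TCP pose, the force and the opening at its end, in the units of the state.
- status.get_obs(): the state, without advancing time (a new reading comes with each control period).
- eyes.grab_frame(name): name is "scene" or "top" or "wrist"; returns a dict with "frame" (400x640x3 uint8, blue, green, red), "range_z" (400x640 float32, m along the optical axis (not along the pixel's ray), 0 where there is no reading), "fx", "fy", "cx", "cy" (pixels), "T" (4x4, takes a point from camera to world coordinates); the wrist camera has in their place "T_tool_cam" (4x4, takes a point from camera to tool coordinates, whose origin is the TCP and whose axes are the flange's). Camera axes: x right, y down, z forward; pixel columns grow to the right and rows downward; lengths in m; the calibration is good to about 2 mm. A picture is of the moment at which its call begins: read the wrist's pose just before it.
- workorder.hand_in(): hands the job in, once; it reports no verdict.
Trained networks look in the newest picture that a camera, given by its name, has taken for a name from the list of things; names that differ only in an ending like _2 or _b are one class to them, and where a whole thing is asked for, a point or a joint stands for the part that bears it (a point fixed in the world has none). Each returns a list of dicts, best first, with "confidence" (0 to 1); they miss things now and then, are a little off and sometimes report something else, mostly with a low value. They report only what shows in the picture. A call takes as long as a camera call.
- spotter.boxes_of(camera, target): "position" ([column, row] as shares, 0 to 1, of the picture: columns of its width, rows of its height, amid what is visible of it).
- spotter.masks_of(camera, target): "mask" (400x640 bool, what is visible of it) and "position" ([column, row] as shares, 0 to 1, of the picture: columns of its width, rows of its height, amid what is visible of it).
The state is a dict: "clock": time; "joints": joint angles; "qvel": joint speeds; "tau": joint torques, N m; "tcp_pos": TCP position; "orientation": TCP orientation; "contact_force": force on the tool from outside, world axes, zero at the start; "moment": the same for the moment, N m; "grip_width": finger opening in m.
Only numpy, scipy, OpenCV 4.12 (cv2) and the standard library are available. Lean on these libraries where they do the work, as an engineer would, in place of code of your own. Each camera call takes 0.05 s, during which the arm holds its last target.

### The job

Somebody has left the steel counter scoop lying about with four fat picks in it: pick the scoop up by its balance point on the square shank, carry it without spilling, and tip the picks out into the open boxwood pick box, keeping the fingers off the picks themselves. Then take the empty scoop over to its wooden rest and finish there still holding it by the balance point, still and level, lined up the way it will sit (pan over the cork bed, handle over the fork) with about 7 cm of clear air under it, so that the rest can be brushed out before the scoop goes down; do not put it down or let go. Leave the other things on the counter where they are and the pick box standing.

Things in the scene. Friction and masses are not known exactly. Their poses are not given: they have to be found in the camera images.
- scoop: counter scoop, rigid, 0.6 to 0.8 kg, 246 mm long: a flat open-fronted steel pan and a straight brass handle. Origin below the balance point, level with the pan's underside; +x along the handle to the pan's open front edge (nose), +z up. Starts lying level on pan and knob at any of three places (left, middle, right), nose away from the robot within 20 degrees
- scoop_balance (a point): balance point of the empty scoop, on the centre line of the square shank (14 mm wide, 16 mm high; from 43 mm ahead of this point, where the pan begins, to 37 mm behind it), 20 mm above the pan's underside. With the picks in, the balance lies about 5 mm nearer the pan. Take the shank across its 14 mm sides, within 15 mm of this point
- scoop_nose (a point): middle of the pan's open front edge, on its underside, 153 mm ahead of the balance point; the picks slide out over it. Pan: 110 mm long, 80 mm wide outside, floor 2.5 mm, walls 2 mm thick and 24 mm high at the back, falling to 8 mm at the nose
- scoop_knob (a point): centre of the heavy round knob (40 mm diameter, 24 mm long) that ends the handle, 81 mm behind the balance point; between shank and knob is a round grip 18 mm in diameter, 32 mm long
- pick_box: boxwood pick box, open on top, standing loose, 0.55 kg: outside 150 mm along its x, 120 mm along its y, 45 mm high, walls and floor 6 mm thick. Origin at the centre of its underside. Stands at another of the three places, its long side within 20 degrees of straight away from the robot
- rest: the scoop's wooden rest, fixed, at the third place, +x away from the robot within 20 degrees: board 262 x 100 mm, 12 mm thick; on its far part a cork bed for the pan (top 15 mm above the counter), on its near part a fork for the round grip, prongs to 46 mm. Its frame: on the counter, below the seated scoop's balance point, +x towards the nose; the seated scoop's underside is at z = 15 mm
- rest_middle (a point): point of the rest straight below where the scoop's balance point belongs, 15 mm above the counter
- rest_toe (a point): point at the far end of the cork bed straight below where the scoop's nose belongs, 15 mm above the counter, 153 mm from rest_middle
- rest_fork (a point): bottom of the fork's notch, 26 mm above the counter, 53 mm behind rest_middle
- pick1: a chunky tortoiseshell pick, a rounded triangle 27 x 26 mm, 6 mm thick, 10 g; origin at the centre of its underside as first laid. Starts flat and loose on the floor of the scoop's pan. Polished: on the pan it begins to slide at a slope of 16 to 23 degrees and slides out freely at 35 to 45
- pick2: a chunky tortoiseshell pick, a rounded triangle 27 x 26 mm, 6 mm thick, 10 g; origin at the centre of its underside as first laid. Starts flat and loose on the floor of the scoop's pan. Polished: on the pan it begins to slide at a slope of 16 to 23 degrees and slides out freely at 35 to 45
- pick3: a chunky tortoiseshell pick, a rounded triangle 27 x 26 mm, 6 mm thick, 10 g; origin at the centre of its underside as first laid. Starts flat and loose on the floor of the scoop's pan. Polished: on the pan it begins to slide at a slope of 16 to 23 degrees and slides out freely at 35 to 45
- pick4: a chunky tortoiseshell pick, a rounded triangle 27 x 26 mm, 6 mm thick, 10 g; origin at the centre of its underside as first laid. Starts flat and loose on the floor of the scoop's pan. Polished: on the pan it begins to slide at a slope of 16 to 23 degrees and slides out freely at 35 to 45
- brass_slide: bystander: brass tube standing on end, 23 mm in diameter, 60 mm high; origin at the centre of its foot
- bottleneck: bystander: small green glass bottleneck tube standing on end, 27 mm in diameter, 52 mm high; origin at the centre of its foot
- tuner_button: bystander: cream tuner button lying flat, 26 x 19 mm, 8 mm high; origin under its round part
- rosin: bystander: rosin cake in a small wooden trough, 50 x 26 mm, 15 mm high; origin at the centre of its underside. Not listed, all fixed, along the back from 0.76 m out: the box's lid, lying flat (11 mm high), a display post with a spring clip (0.22 m high), a string rack (0.11 m) and a metronome (0.19 m); at the left end a set of small drawers (0.2 m)

How it is judged:
By the outcome, as a careful person would: the job done as asked, in the order asked, and still so for the second after the job is handed in, while the arm keeps its last pose, push and grip.
It also fails if it takes over 48 s, if anything falls off the work surface, if the arm or the gripper's body presses on something with over 40 N, if the wrist force passes 120 N, or if a joint passes its speed limit or range.

## Working session

There is one attempt and no reset: what is moved stays moved. The work goes in short steps, Python scripts to look and compute and a tool call to move; the robot and the scene stay as the last step left them, time stands still between calls to the robot, and variables do not carry over. Pictures are saved under pics/ and viewed, and the job is handed in when it is done.

Besides the shell and the picture viewer there is one more tool, called after "Request:" by a JSON object that holds its "op" and its "data". drive_tool: Moves the arm, as the interface text tells. Scaled input: -1 to 1 covers 20 mm each way for a shift and 8 degrees each way for a turn. Its arguments: {"type":"object","properties":{"commands":{"type":"array","items":{"type":"object","properties":{"rx":{"type":"number"},"ry":{"type":"number"},"rz":{"type":"number"},"tx":{"type":"number"},"ty":{"type":"number"},"tz":{"type":"number"},"grip":{"type":"number"}}}},"grip_force":{"type":"number"}},"required":["commands"]}

```bash
ls; mkdir -p pics; python3 - <<'E'
from bench import status, eyes, workorder, spotter, r
import cv2
print(status.get_obs())
for n in ("scene","top"):
    f=eyes.grab_frame(n); cv2.imwrite(f"pics/{n}0.png",f["frame"]); print(n,f["fx"],f["cx"],f["cy"],f["T"].round(3).tolist())
print(r.grip_depth)
E
```

```text
pics
{'clock': 0.0, 'joints': array([ 1.09091118,  0.47781953,  0.02233328,  1.55647905, -0.01149984,
        1.10928071, -0.08308994]), 'qvel': array([-0.00043213,  0.00120788,  0.00047381, -0.00241605, -0.00197845,
       -0.00186692, -0.00092647]), 'tau': array([ 5.22937826e-04, -5.96461916e+01,  1.60831857e+00, -2.81188613e+01,
        1.25499425e-02,  9.36389377e-03,  3.54763677e-05]), 'tcp_pos': array([ 0.24498325, -0.62832706,  0.23030091]), 'orientation': array([-3.08569195e+00, -5.80366421e-01,  7.48197123e-04]), 'contact_force': array([-0.25662224,  0.41770872, -0.60648342]), 'moment': array([-0.02366819, -0.06892059,  0.03501729]), 'grip_width': 0.08527574885857113}
scene 421.04766917027246 320.23937551546953 202.23543909681717 [[-0.334, 0.698, -0.633, 1.119], [0.943, 0.238, -0.234, 0.203], [-0.013, -0.675, -0.738, 0.7], [0.0, 0.0, 0.0, 1.0]]
top 516.9041489036127 321.8993628717858 194.22982739457632 [[-0.019, -0.983, 0.184, 0.313], [-1.0, 0.016, -0.015, 0.016], [0.011, -0.184, -0.983, 1.287], [0.0, 0.0, 0.0, 1.0]]
0.0187
```

View pics/top0.png

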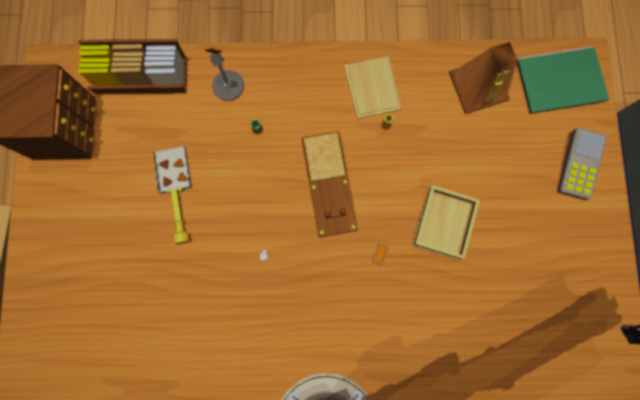

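View pics/scene0.png

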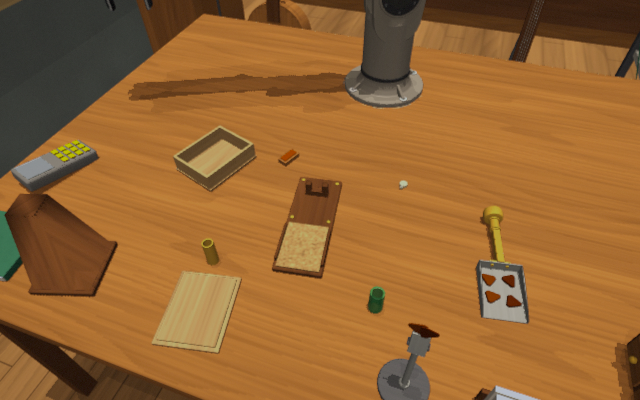

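```bash
cat > h.py <<'E'
from bench import status, eyes, workorder, spotter, r
import numpy as np, cv2
def cloud(f):
    d=f["range_z"]; v,u=np.mgrid[:400,:640]
    P=np.stack([(u-f["cx"])/f["fx"]*d,(v-f["cy"])/f["fy"]*d,d],-1)
    return P@f["T"][:3,:3].T+f["T"][:3,3]
def pt(f,u,v,z):
    ray=f["T"][:3,:3]@np.array([(u-f["cx"])/f["fx"],(v-f["cy"])/f["fy"],1]); o=f["T"][:3,3]
    return o+ray*(z-o[2])/ray[2]
def pose(): 
    s=status.get_obs(); return s["clock"],s["tcp_pos"].round(4),cv2.Rodrigues(s["orientation"])[0].round(3),s["contact_force"].round(1),s["grip_width"]
E
python3 - <<'E'
from h import *
for n in ("top","scene"):
    f=eyes.grab_frame(n); C=cloud(f)
    for t in ("scoop","scoop_balance","scoop_nose","scoop_knob","pick_box","rest","rest_middle","rest_toe","rest_fork","pick1","brass_slide","bottleneck","tuner_button","rosin"):
        for m in spotter.masks_of(n,t)[:4 if t=="pick1" else 1]:
            k=m["mask"]&(f["range_z"]>0); u,v=m["position"][0]*640,m["position"][1]*400
            P=C[k]
            print(n,t,round(m["confidence"],2),(round(u),round(v)),k.sum(), np.median(P,0).round(4) if k.any() else None, C[int(v),int(u)].round(4))
            if t in("scoop","pick_box","rest") and k.any():
                rr=cv2.minAreaRect(P[:,:2].astype(np.float32)*1000); print("   rect",rr, "zmax",P[:,2].max())
                np.save(f"{n}_{t}.npy",P)
E
```

```text
top scoop 0.89 (174, 178) 1573 [0.6012 0.3639 0.0057] [0.6018 0.3705 0.0025]
   rect ((557.9183959960938, 364.7743225097656), (249.631103515625, 83.55907440185547), 10.770036697387695) zmax 0.0456888418757595
top scoop_balance 0.59 (175, 178) 1607 [0.5974 0.3648 0.0061] [ 0.6026  0.3691 -0.0015]
top scoop_nose 0.78 (175, 178) 1654 [0.5986 0.3637 0.0055] [0.6018 0.3705 0.0025]
top scoop_knob 0.74 (177, 178) 1678 [0.6016 0.365  0.0059] [0.6042 0.3655 0.0028]
top pick_box 0.76 (447, 223) 3384 [ 0.4731 -0.3086  0.0101] [ 0.4742 -0.3141  0.0094]
   rect ((476.8053283691406, -311.83770751953125), (135.7670135498047, 166.4473419189453), 71.06275177001953) zmax 0.052348195068258274
top rest 0.81 (328, 186) 4037 [ 0.578  -0.0206  0.0136] [ 0.5716 -0.0189  0.0175]
   rect ((583.0601806640625, -21.045440673828125), (265.7237243652344, 105.5448226928711), 8.882927894592285) zmax 0.05337215130104567
top rest_middle 0.74 (330, 187) 4012 [ 0.5759 -0.02    0.0136] [ 0.5717 -0.024   0.0167]
top rest_toe 0.93 (332, 184) 4123 [ 0.5767 -0.0196  0.0135] [ 0.5777 -0.0267  0.0121]
top rest_fork 0.65 (326, 
[... 1511 characters left out ...]
02 -0.0148  0.0122] [ 0.6052 -0.0156  0.0112]
scene rest_fork 0.68 (309, 228) 4677 [ 0.6102 -0.0148  0.0121] [ 0.6014 -0.0148  0.0105]
scene pick1 0.69 (512, 300) 87 [0.6433 0.3961 0.0067] [0.6395 0.3942 0.0062]
scene pick1 0.66 (510, 280) 122 [0.5977 0.389  0.0061] [0.5949 0.3883 0.0072]
scene pick1 0.59 (491, 294) 138 [0.643  0.3608 0.0065] [0.6394 0.3586 0.0074]
scene pick1 0.48 (486, 279) 141 [0.6077 0.352  0.0061] [0.6059 0.3473 0.0059]
scene brass_slide 0.81 (208, 250) 318 [ 0.741  -0.1656  0.0395] [ 0.7472 -0.1637  0.0518]
scene bottleneck 0.68 (374, 297) 353 [0.7393 0.1627 0.0342] [0.7414 0.1574 0.0502]
scene rosin 0.16 (500, 281) 3174 [0.6044 0.3689 0.0023] [ 0.597   0.3727 -0.0015]
```

Request:
{"op": "drive_tool", "data": {"commands": [{"tx":1,"ty":1,"rz":-0.15},{"tx":1,"ty":1,"rz":-0.15},{"tx":1,"ty":1,"rz":-0.15},{"tx":1,"ty":1,"rz":-0.15},{"tx":1,"ty":1,"rz":-0.15},{"tx":1,"ty":1,"rz":-0.15},{"tx":1,"ty":1,"rz":-0.15},{"tx":1,"ty":1,"rz":-0.15},{"tx":1,"ty":1,"rz":-0.15},{"tx":1,"ty":1,"rz":-0.15}]}}

```text
validation failed for argument at $.co...
```

Request:
{"op": "drive_tool", "data": {"commands": [{"tx":0.4,"ty":1},{"tx":0.4,"ty":1},{"tx":0.4,"ty":1},{"tx":0.4,"ty":1},{"tx":0.4,"ty":1},{"tx":0.4,"ty":1},{"tx":0.4,"ty":1},{"tx":0.4,"ty":1},{"tx":0.4,"ty":1},{"tx":0.4,"ty":1}]}}

```text
validation failed for argument at $.co...
```

Request:
{"op": "drive_tool", "data": {"commands": [{"ty":1},{"ty":1},{"ty":1},{"ty":1},{"ty":1},{"ty":1},{"ty":1},{"ty":1},{"ty":1},{"ty":1}]}}

```text
validation failed for argument at $.co...
```

Request:
{"op": "drive_tool", "data": {"commands": [{"ty":1},{"ty":1},{"ty":1},{"ty":1},{"ty":1},{"ty":1},{"ty":1},{"ty":1},{"ty":1},{"ty":1}]}}

```text
validation failed for argument at $.co...
```

Request:
{"op": "drive_tool", "data": {"commands": [{"tx":1,"ty":1,"tz":0,"rx":0,"ry":0,"rz":-0.15,"grip":-1}]}}

```text
clock: 1.72
tcp_pos: [0.2628, -0.6103, 0.2313]
orientation: [3.094, 0.54, -0.002]
contact_force: [0.2, 0.6, -1.1]
grip_width: 0.0854
```

Request:
{"op": "drive_tool", "data": {"commands": [{"tx":1,"ty":1,"tz":0,"rx":0,"ry":0,"rz":-0.15,"grip":-1},{"tx":1,"ty":1,"tz":0,"rx":0,"ry":0,"rz":-0.15,"grip":-1},{"tx":1,"ty":1,"tz":0,"rx":0,"ry":0,"rz":-0.15,"grip":-1},{"tx":1,"ty":1,"tz":0,"rx":0,"ry":0,"rz":-0.15,"grip":-1},{"tx":1,"ty":1,"tz":0,"rx":0,"ry":0,"rz":-0.15,"grip":-1},{"tx":1,"ty":1,"tz":0,"rx":0,"ry":0,"rz":-0.15,"grip":-1},{"tx":1,"ty":1,"tz":0,"rx":0,"ry":0,"rz":-0.15,"grip":-1},{"tx":1,"ty":1,"tz":0,"rx":0,"ry":0,"rz":-0.15,"grip":-1},{"tx":1,"ty":1,"tz":0,"rx":0,"ry":0,"rz":-0.15,"grip":-1},{"tx":0.4,"ty":1,"tz":0,"rx":0,"ry":0,"rz":0,"grip":-1}]}}

```text
clock: 2.98
tcp_pos: [0.4544, -0.4077, 0.2313]
orientation: [3.131, 0.257, 0.001]
contact_force: [0.7, 0.4, 0.1]
grip_width: 0.0852
```

Request:
{"op": "drive_tool", "data": {"commands": [{"tx":0.4,"ty":1,"tz":0,"rx":0,"ry":0,"rz":0,"grip":-1},{"tx":0.4,"ty":1,"tz":0,"rx":0,"ry":0,"rz":0,"grip":-1},{"tx":0.4,"ty":1,"tz":0,"rx":0,"ry":0,"rz":0,"grip":-1},{"tx":0.4,"ty":1,"tz":0,"rx":0,"ry":0,"rz":0,"grip":-1},{"tx":0.4,"ty":1,"tz":0,"rx":0,"ry":0,"rz":0,"grip":-1},{"tx":0.4,"ty":1,"tz":0,"rx":0,"ry":0,"rz":0,"grip":-1},{"tx":0.4,"ty":1,"tz":0,"rx":0,"ry":0,"rz":0,"grip":-1},{"tx":0.4,"ty":1,"tz":0,"rx":0,"ry":0,"rz":0,"grip":-1},{"tx":0.4,"ty":1,"tz":0,"rx":0,"ry":0,"rz":0,"grip":-1},{"tx":0.4,"ty":1,"tz":0,"rx":0,"ry":0,"rz":0,"grip":-1}]}}

```text
clock: 4.22
tcp_pos: [0.5329, -0.2082, 0.2314]
orientation: [3.131, 0.254, -0.0]
contact_force: [0.6, -0.5, 0.3]
grip_width: 0.0856
```

Request:
{"op": "drive_tool", "data": {"commands": [{"tx":0,"ty":1,"tz":0,"rx":0,"ry":0,"rz":0,"grip":-1},{"tx":0,"ty":1,"tz":0,"rx":0,"ry":0,"rz":0,"grip":-1},{"tx":0,"ty":1,"tz":0,"rx":0,"ry":0,"rz":0,"grip":-1},{"tx":0,"ty":1,"tz":0,"rx":0,"ry":0,"rz":0,"grip":-1},{"tx":0,"ty":1,"tz":0,"rx":0,"ry":0,"rz":0,"grip":-1},{"tx":0,"ty":1,"tz":0,"rx":0,"ry":0,"rz":0,"grip":-1},{"tx":0,"ty":1,"tz":0,"rx":0,"ry":0,"rz":0,"grip":-1},{"tx":0,"ty":1,"tz":0,"rx":0,"ry":0,"rz":0,"grip":-1},{"tx":0,"ty":1,"tz":0,"rx":0,"ry":0,"rz":0,"grip":-1},{"tx":0,"ty":1,"tz":0,"rx":0,"ry":0,"rz":0,"grip":-1}]}}

```text
clock: 5.48
tcp_pos: [0.5326, -0.008, 0.2314]
orientation: [3.131, 0.254, -0.0]
contact_force: [-0.4, 0.8, 0.1]
grip_width: 0.0851
```

```bash
python3 - <<'E'
from h import *
s=status.get_obs(); print(s["clock"],s["tcp_pos"],s["joints"])
f=eyes.grab_frame("wrist"); cv2.imwrite("pics/w_rest.png",f["frame"]); print(f["T_tool_cam"].round(4).tolist())
np.savez("w_rest.npz",d=f["range_z"],f=f["frame"],T=f["T_tool_cam"],p=s["tcp_pos"],o=s["orientation"],k=[f["fx"],f["fy"],f["cx"],f["cy"]])
E
```

```text
5.475 [ 0.53257907 -0.00803173  0.23137078] [ 0.08991246  0.25561458 -0.2273157   1.88274669  0.06764666  1.010689
 -1.57498458]
[[-0.0005, -0.945, -0.3271, 0.0859], [1.0, -0.0006, 0.0002, -0.0007], [-0.0004, -0.3271, 0.945, -0.1422], [0.0, 0.0, 0.0, 1.0]]
```

View pics/w_rest.png

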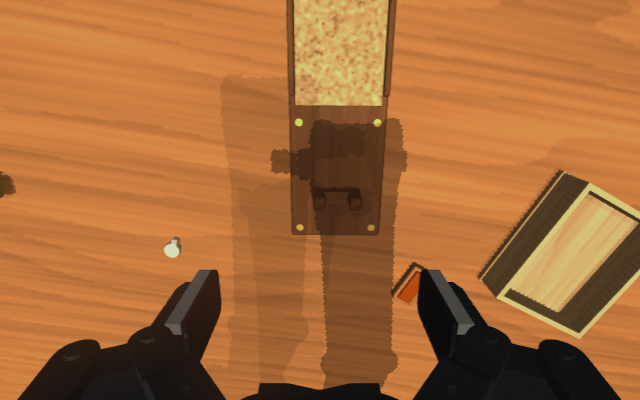

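Request:
{"op": "drive_tool", "data": {"commands": [{"tx":0,"ty":1,"tz":0,"rx":0,"ry":0,"rz":0,"grip":-1},{"tx":0,"ty":1,"tz":0,"rx":0,"ry":0,"rz":0,"grip":-1},{"tx":0,"ty":1,"tz":0,"rx":0,"ry":0,"rz":0,"grip":-1},{"tx":0,"ty":1,"tz":0,"rx":0,"ry":0,"rz":0,"grip":-1},{"tx":0,"ty":1,"tz":0,"rx":0,"ry":0,"rz":0,"grip":-1},{"tx":0,"ty":1,"tz":0,"rx":0,"ry":0,"rz":0,"grip":-1},{"tx":0,"ty":1,"tz":0,"rx":0,"ry":0,"rz":0,"grip":-1},{"tx":0,"ty":1,"tz":0,"rx":0,"ry":0,"rz":0,"grip":-1},{"tx":0,"ty":1,"tz":0,"rx":0,"ry":0,"rz":0,"grip":-1},{"tx":0,"ty":1,"tz":0,"rx":0,"ry":0,"rz":0,"grip":-1}]}}

```text
clock: 6.78
tcp_pos: [0.533, 0.1914, 0.2313]
orientation: [3.131, 0.254, 0.0]
contact_force: [-0.3, -0.0, 0.0]
grip_width: 0.0854
```

Request:
{"op": "drive_tool", "data": {"commands": [{"tx":0,"ty":1,"tz":0,"rx":0,"ry":0,"rz":0,"grip":-1},{"tx":0,"ty":1,"tz":0,"rx":0,"ry":0,"rz":0,"grip":-1},{"tx":0,"ty":1,"tz":0,"rx":0,"ry":0,"rz":0,"grip":-1},{"tx":0,"ty":1,"tz":0,"rx":0,"ry":0,"rz":0,"grip":-1},{"tx":0,"ty":1,"tz":0,"rx":0,"ry":0,"rz":0,"grip":-1},{"tx":0,"ty":1,"tz":0,"rx":0,"ry":0,"rz":0,"grip":-1},{"tx":0,"ty":1,"tz":0,"rx":0,"ry":0,"rz":0,"grip":-1},{"tx":0,"ty":1,"tz":0,"rx":0,"ry":0,"rz":0,"grip":-1},{"tx":0,"ty":0.3,"tz":0,"rx":0,"ry":0,"rz":0,"grip":-1}]}}

```text
clock: 7.9
tcp_pos: [0.5327, 0.3591, 0.2312]
orientation: [-3.13, -0.258, 0.001]
contact_force: [-0.1, -0.2, 0.3]
grip_width: 0.0852
```

```bash
python3 - <<'E'
from h import *
s=status.get_obs(); print(s["clock"],s["tcp_pos"],s["joints"])
f=eyes.grab_frame("wrist"); cv2.imwrite("pics/w_scoop.png",f["frame"])
np.savez("w_scoop.npz",d=f["range_z"],f=f["frame"],T=f["T_tool_cam"],p=s["tcp_pos"],o=s["orientation"],k=[f["fx"],f["fy"],f["cx"],f["cy"]])
E
```

```text
7.9 [0.53267023 0.35913178 0.23120963] [-0.43363396  0.44817634 -0.35067427  1.6187092   0.16661932  1.10421709
 -2.23404831]
```

View pics/w_scoop.png

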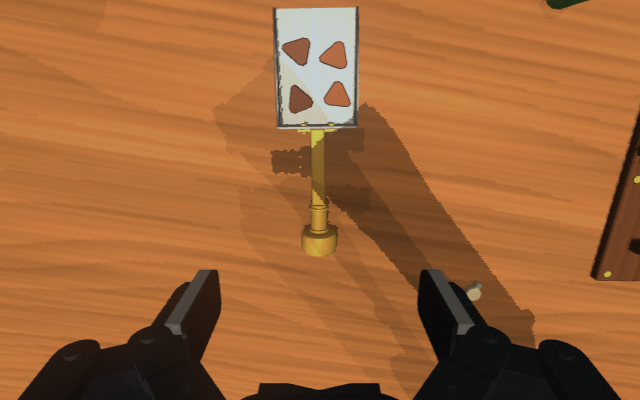

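```bash
cat >> h.py <<'E'
def wc(fn):
    q=np.load(fn); R=cv2.Rodrigues(q["o"])[0]; T=np.eye(4);T[:3,:3]=R;T[:3,3]=q["p"]; T=T@q["T"]
    f=dict(range_z=q["d"],fx=q["k"][0],fy=q["k"][1],cx=q["k"][2],cy=q["k"][3],T=T,frame=q["f"]); return f,cloud(f)
E
python3 - <<'E'
from h import *
f,C=wc("w_scoop.npz")
print("counter z",np.median(C[180:220,60:200,2]))
z=C[...,2]; hsv=cv2.cvtColor(f["frame"],cv2.COLOR_BGR2HSV)
y=(hsv[...,0]>20)&(hsv[...,0]<35)&(hsv[...,1]>140); y[:,:290]=0;y[:,350:]=0;y[265:]=0; y[:125]=0
P=C[y&(z>0.008)&(z<.06)]; print(len(P),P.min(0),P.max(0))
# per-row centre of handle
L=[]
for v in range(135,205,3):
    u=np.where(y[v])[0]
    if len(u)>4: 
        a=pt(f,u.min()-.5,v,.028);b=pt(f,u.max()+.5,v,.028); L.append(np.r_[v,u.min(),u.max(),(a+b)[:2]/2,np.linalg.norm(a-b)])
L=np.array(L);print(L.round(4)); c=np.polyfit(L[:,3],L[:,4],1);print("yaw",np.degrees(np.arctan(c[0])),c)
for uv,zz in (((275,8),.008),((356,8),.008),((277,128),.024),((358,128),.024)): print(uv,pt(f,*uv,zz).round(4),C[uv[1],uv[0]].round(4))
m=y.copy(); vs=np.where(y.any(1))[0]; print("rows",vs.min(),vs.max())
for v in range(195,262,3): 
    u=np.where(y[v])[0]
    if len(u): print(v,u.min(),u.max(),C[v,(u.min()+u.max())//2].round(4))
E
```

```text
counter z -0.0004375194535765903
434 [0.44011157 0.3435608  0.01818987] [0.57684797 0.38684003 0.04091009]
[[1.350e+02 3.110e+02 3.230e+02 5.663e-01 3.673e-01 1.280e-02]
 [1.380e+02 3.110e+02 3.210e+02 5.633e-01 3.678e-01 1.090e-02]
 [1.410e+02 3.120e+02 3.160e+02 5.600e-01 3.693e-01 5.000e-03]
 [1.440e+02 3.120e+02 3.160e+02 5.571e-01 3.688e-01 5.000e-03]
 [1.980e+02 3.140e+02 3.180e+02 5.015e-01 3.578e-01 5.200e-03]]
yaw 9.59653418426693 [0.16907512 0.27329168]
(275, 8) [0.673  0.4245 0.008 ] [6.741e-01 4.256e-01 6.000e-04]
(356, 8) [0.6853 0.3501 0.008 ] [0.6851 0.3502 0.009 ]
(277, 128) [0.5661 0.4074 0.024 ] [0.566  0.4075 0.0233]
(358, 128) [0.5792 0.3283 0.024 ] [ 0.5764  0.3251 -0.0007]
rows 125 255
195 314 316 [0.5046 0.3594 0.0282]
198 314 318 [0.5012 0.3577 0.027 ]
201 314 316 [0.4975 0.3582 0.0265]
207 317 318 [0.4923 0.3552 0.0294]
210 316 320 [0.4892 0.3537 0.0297]
213 318 318 [0.4855 0.353  0.0287]
231 317 320 [0.4657 0.3498 0.0304]
240 315 321 [0.4592 0.3487 0.0388]
243 315 322 [0.4558 0.3481 0.0389]
246 310 321 [0.4518 0.3507 0.039 ]
249 311 315 [0.4473 0.3522 0.0377]
252 312 317 [0.4446 0.3506 0.039 ]
255 313 320 [0.4411 0.3479 0.0385]
```

```bash
python3 - <<'E'
from h import *
f,C=wc("w_scoop.npz")
b=np.array([.529,.3615]);th=np.radians(9.5);R=np.array([[np.cos(th),np.sin(th)],[-np.sin(th),np.cos(th)]])
Q=(C[:262,:,:2]-b)@R.T; z=C[:262,:,2]
m=(z>.015)&(z<.05)&(abs(Q[...,0])<.2)&(abs(Q[...,1])<.06)
X=Q[m];Z=z[m]
for a in np.arange(-.1,.17,.01):
    k=(X[:,0]>=a)&(X[:,0]<a+.01)
    if k.any(): print(round(a,3),k.sum(),X[k,1].min().round(4),X[k,1].max().round(4),((X[k,1].min()+X[k,1].max())/2).round(4),np.median(Z[k]).round(4))
# rest
f,C=wc("w_rest.npz"); z=C[...,2]; m=(z>.006)&(z<.055); m[245:]=0; m[:,:270]=0; m[:,410:]=0
print("rest",cv2.minAreaRect((C[m][:,:2]*1000).astype(np.float32)),np.median(z[20:80,310:370]))
hh=(z>.03)&m; print("fork",C[hh].mean(0),hh.sum(),C[hh].min(0),C[hh].max(0))
for uv,zz in (((295,105),.015),((383,106),.015),((292,234),.012),((379,234),.012),((299,122),.012),((377,122),.012),((300,227),.012),((371,227),.012)): print(uv,pt(f,*uv,zz).round(4))
u=f["frame"];cv2.imwrite("pics/rc.png",cv2.resize(u[80:260,260:420],None,fx=4,fy=4,interpolation=cv2.INTER_CUBIC)[:600])
E
```

```text
-0.1 18 -0.0188 0.0144 -0.0022 0.0359
-0.09 260 -0.0211 0.018 -0.0016 0.0368
-0.08 333 -0.0211 0.0179 -0.0016 0.0362
-0.07 330 -0.0189 0.0168 -0.0011 0.0282
-0.06 147 -0.0099 0.0077 -0.0011 0.0271
-0.05 138 -0.0119 0.0096 -0.0012 0.0273
-0.04 158 -0.0119 0.0096 -0.0011 0.0272
-0.03 123 -0.0075 0.0062 -0.0007 0.0275
-0.02 127 -0.0075 0.0061 -0.0007 0.0274
-0.01 127 -0.0075 0.006 -0.0007 0.0274
-0.0 138 -0.0074 0.0059 -0.0008 0.0274
0.01 131 -0.0074 0.0058 -0.0008 0.0276
0.02 138 -0.0064 0.0067 0.0002 0.0276
0.03 162 -0.0166 0.0186 0.001 0.0273
0.04 440 -0.04 0.0401 0.0001 0.0234
0.05 60 -0.0399 0.0399 0.0 0.0233
0.06 68 -0.0395 0.0402 0.0004 0.0232
0.07 64 -0.0392 0.0402 0.0005 0.0227
0.08 58 -0.0389 0.0406 0.0008 0.0214
0.09 56 -0.0388 0.0406 0.0009 0.0197
0.1 45 -0.0387 0.0403 0.0008 0.0183
0.11 48 -0.0385 0.0409 0.0012 0.0168
0.12 18 -0.0383 0.0407 0.0012 0.0155
0.13 2 -0.037 -0.0369 -0.037 0.0156
rest ((572.2378540039062, -19.932167053222656), (236.1106414794922, 100.17662048339844), 8.939667701721191) 0.01456047927152787
fork [ 0.50616177 -0.03058889  0.04290584] 420 [ 0.49503343 -0.05500396  0.03045595] [ 0.51452725 -0.00573368  0.04737669]
(295, 105) [0.5901 0.026  0.015 ]
(383, 106) [ 0.6033 -0.0606  0.015 ]
(292, 234) [0.449  0.0098 0.012 ]
(379, 234) [ 0.4649 -0.0877  0.012 ]
(299, 122) [0.574  0.0198 0.012 ]
(377, 122) [ 0.5868 -0.0587  0.012 ]
(300, 227) [0.4591 0.0021 0.012 ]
(371, 227) [ 0.4719 -0.0769  0.012 ]
```

View pics/rc.png

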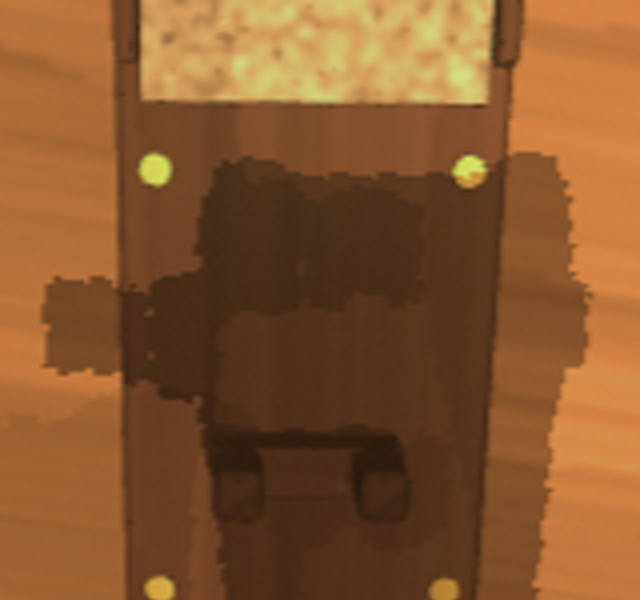

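```bash
python3 - <<'E'
from h import *
f,C=wc("w_rest.npz")
th=np.radians(9);e=np.array([np.cos(th),np.sin(th)]);n=np.array([-e[1],e[0]])
z=C[...,2]; m=(z>.043)&(z<.05);m[:190]=0;m[225:]=0;m[:,:300]=0;m[:,380:]=0
P=C[m]; a=P[:,:2]@e; b=P[:,:2]@n; print("fork tops",m.sum(),a.min(),a.max(),b.min(),b.max(),P[:,2].mean())
m=z>.012;m[:80]=0;m[115:]=0;m[:,:300]=0;m[:,380:]=0
for uv in ((319,205),(356,204)): p=pt(f,*uv,.046)[:2];print(p@e,p@n,C[uv[1],uv[0]])
for uv in ((295,105),(383,106)): p=pt(f,*uv,.015)[:2];print("cork near",p@e,p@n)
for uv in ((292,234),(379,234)): p=pt(f,*uv,.012)[:2];print("board near",p@e,p@n)
im=cv2.imread("pics/top0.png");cv2.imwrite("pics/tc.png",cv2.resize(im[120:250,290:370],None,fx=4.5,fy=4.5,interpolation=cv2.INTER_CUBIC))
im=cv2.imread("pics/scene0.png");cv2.imwrite("pics/sc.png",cv2.resize(im[165:285,260:360],None,fx=5,fy=5,interpolation=cv2.INTER_CUBIC))
E
```

```text
fork tops 302 0.48643560639986133 0.5002413369236037 -0.1332528273750046 -0.0849234222347558 0.045187906669942025
0.4924796780877365 -0.09094752363421947 [ 0.50093359 -0.01273884  0.04681389]
0.4936984242394239 -0.12788617280010178 [ 0.50736242 -0.04921407  0.04521273]
cork near 0.5869235627621597 -0.06667101083322358
cork near 0.5863520457635314 -0.15427143700137097
board near 0.4450551103225926 -0.06053253320872842
board near 0.44546932611993134 -0.15937499203648675
```

View pics/tc.png

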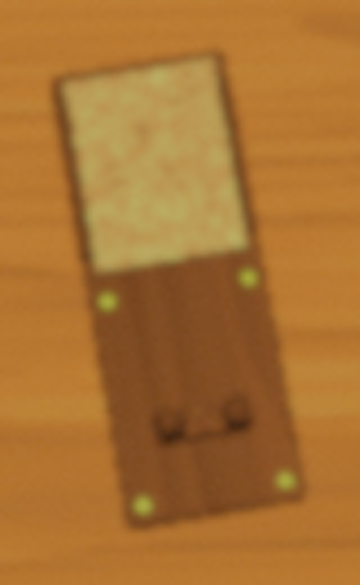

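View pics/sc.png

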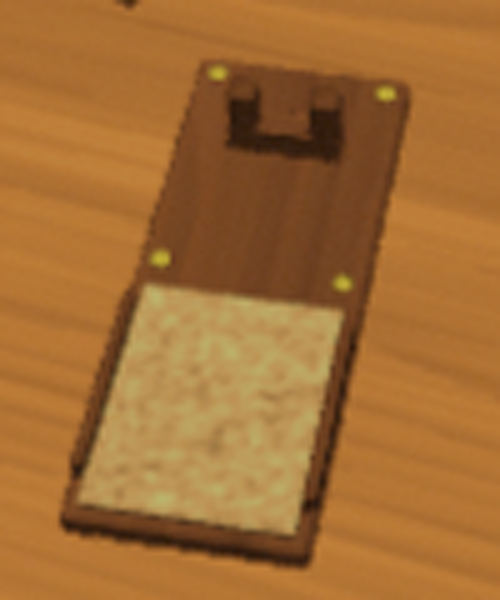

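Request:
{"op": "drive_tool", "data": {"commands": [{"tx":-0.1,"ty":0.11,"tz":-1,"rx":0,"ry":0,"rz":0.11,"grip":-1},{"tx":0,"ty":0,"tz":-1,"rx":0,"ry":0,"rz":0,"grip":-1},{"tx":0,"ty":0,"tz":-1,"rx":0,"ry":0,"rz":0,"grip":-1},{"tx":0,"ty":0,"tz":-1,"rx":0,"ry":0,"rz":0,"grip":-1},{"tx":0,"ty":0,"tz":-1,"rx":0,"ry":0,"rz":0,"grip":-1},{"tx":0,"ty":0,"tz":-1,"rx":0,"ry":0,"rz":0,"grip":-1},{"tx":0,"ty":0,"tz":-1,"rx":0,"ry":0,"rz":0,"grip":-1},{"tx":0,"ty":0,"tz":-1,"rx":0,"ry":0,"rz":0,"grip":-1},{"tx":0,"ty":0,"tz":-1,"rx":0,"ry":0,"rz":0,"grip":-1},{"tx":0,"ty":0,"tz":-0.8,"rx":0,"ry":0,"rz":0,"grip":-0.6}]}}

```text
clock: 9.2
tcp_pos: [0.531, 0.3592, 0.0338]
orientation: [3.129, 0.279, -0.001]
contact_force: [-0.1, -0.8, -0.0]
grip_width: 0.0696
```

Request:
{"op": "drive_tool", "data": {"commands": [{"tx":0,"ty":0,"tz":-0.8,"rx":0,"ry":0,"rz":0,"grip":-0.3},{"tx":0,"ty":0,"tz":-0.5,"rx":0,"ry":0,"rz":0,"grip":-0.2},{"tx":0,"ty":0,"tz":0,"rx":0,"ry":0,"rz":0,"grip":-0.2}]}}

```text
clock: 9.57
tcp_pos: [0.5309, 0.359, 0.0085]
orientation: [3.129, 0.279, -0.002]
contact_force: [0.5, 0.6, -0.1]
grip_width: 0.051
```

```bash
python3 - <<'E'
from h import *
print(pose())
f=eyes.grab_frame("wrist"); cv2.imwrite("pics/w1.png",f["frame"])
E
```

```text
(9.575, array([0.5309, 0.359 , 0.0085]), array([[ 0.984,  0.177, -0.001],
       [ 0.177, -0.984, -0.001],
       [-0.001,  0.001, -1.   ]]), array([ 0.5,  0.6, -0.1]), 0.050952341385334485)
```

View pics/w1.png

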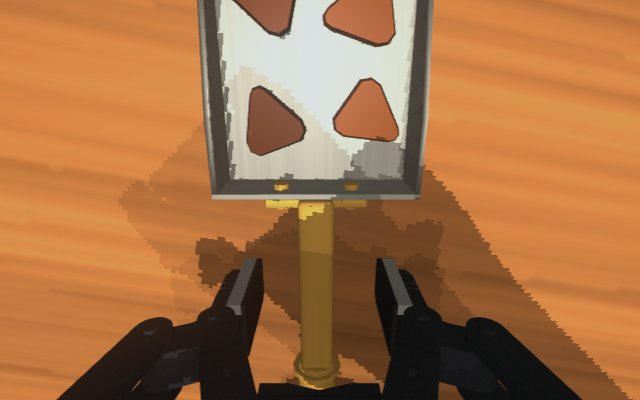

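Request:
{"op": "drive_tool", "data": {"commands": [{"tx":0,"ty":0.1,"tz":-0.22,"rx":0,"ry":0,"rz":0,"grip":0.1},{"tx":0,"ty":0,"tz":0,"rx":0,"ry":0,"rz":0,"grip":0.4},{"tx":0,"ty":0,"tz":0,"rx":0,"ry":0,"rz":0,"grip":0.7},{"tx":0,"ty":0,"tz":0,"rx":0,"ry":0,"rz":0,"grip":1},{"tx":0,"ty":0,"tz":0,"rx":0,"ry":0,"rz":0,"grip":1},{"tx":0,"ty":0,"tz":0,"rx":0,"ry":0,"rz":0,"grip":1}], "grip_force": 90}}

```text
clock: 10.38
tcp_pos: [0.5314, 0.3613, 0.0054]
orientation: [3.129, 0.279, 0.001]
contact_force: [-0.9, -1.4, 5.9]
grip_width: 0.0123
```

```bash
python3 - <<'E'
from h import *
print(pose())
f=eyes.grab_frame("wrist"); cv2.imwrite("pics/w2.png",f["frame"])
E
```

```text
(10.375, array([0.5314, 0.3613, 0.0054]), array([[ 0.984,  0.177,  0.   ],
       [ 0.177, -0.984, -0.   ],
       [ 0.   ,  0.   , -1.   ]]), array([-0.9, -1.4,  5.9]), 0.012260201860307667)
```

View pics/w2.png

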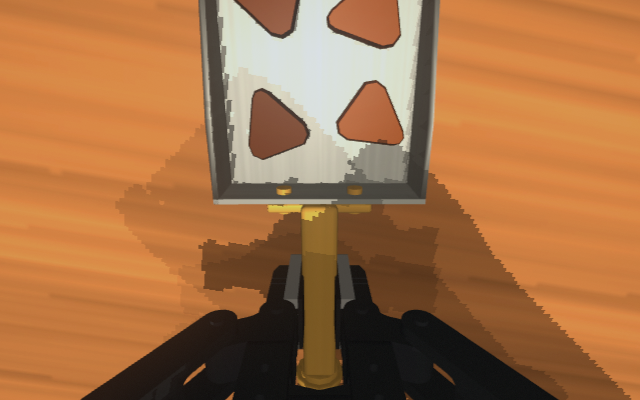

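Request:
{"op": "drive_tool", "data": {"commands": [{"tx":0,"ty":0,"tz":0.2,"rx":0,"ry":0,"rz":0,"grip":1},{"tx":0,"ty":0,"tz":0.4,"rx":0,"ry":0,"rz":0,"grip":1},{"tx":0,"ty":0,"tz":0.6,"rx":0,"ry":0,"rz":0,"grip":1},{"tx":0,"ty":0,"tz":0.6,"rx":0,"ry":0,"rz":0,"grip":1},{"tx":0,"ty":0,"tz":0.2,"rx":0,"ry":0,"rz":0,"grip":1}], "grip_force": 90}}

```text
clock: 11.05
tcp_pos: [0.5319, 0.3618, 0.0464]
orientation: [-3.128, -0.279, -0.003]
contact_force: [-0.4, 1.3, -7.8]
grip_width: 0.0126
```

```bash
python3 - <<'E'
from h import *
print(pose())
f=eyes.grab_frame("wrist"); cv2.imwrite("pics/w3.png",f["frame"])
for n in ("top","scene"):
    P=np.load(f"{n}_pick_box.npy")
    for zl,zh in ((.038,.052),(.0,.012)):
        Q=P[(P[:,2]>zl)&(P[:,2]<zh)]; print(n,zl,len(Q),cv2.minAreaRect((Q[:,:2]*1000).astype(np.float32)))
E
```

```text
(11.05, array([0.5319, 0.3618, 0.0464]), array([[ 0.984,  0.177,  0.002],
       [ 0.177, -0.984,  0.001],
       [ 0.002, -0.001, -1.   ]]), array([-0.4,  1.3, -7.8]), 0.012561432952580697)
top 0.038 625 ((473.6295471191406, -305.6327819824219), (121.72908020019531, 152.12860107421875), 71.6585922241211)
top 0.0 2122 ((476.2468566894531, -311.5156555175781), (134.91140747070312, 165.42343139648438), 70.7754898071289)
scene 0.038 609 ((477.2662353515625, -304.29974365234375), (123.89385223388672, 152.32620239257812), 71.43059539794922)
scene 0.0 1275 ((478.6147155761719, -302.5430908203125), (123.84644317626953, 154.154052734375), 71.0269775390625)
```

View pics/w3.png

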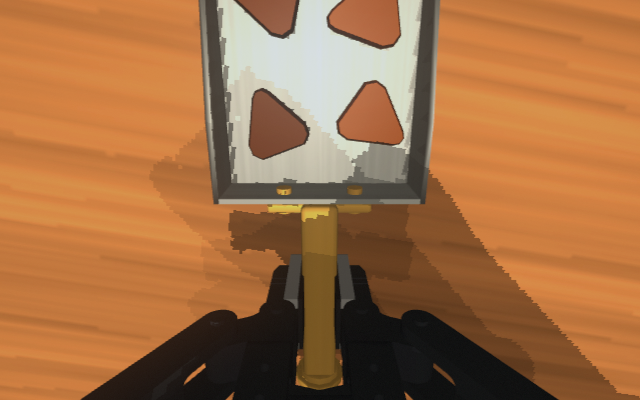

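Request:
{"op": "drive_tool", "data": {"commands": [{"tx":0,"ty":-0.2,"tz":0.5,"rx":0,"ry":0,"rz":0,"grip":1},{"tx":0,"ty":-0.4,"tz":0.6,"rx":0,"ry":0,"rz":0,"grip":1},{"tx":0,"ty":-0.7,"tz":0.6,"rx":0,"ry":0,"rz":-0.06,"grip":1},{"tx":0,"ty":-0.9,"tz":0.6,"rx":0,"ry":0,"rz":-0.12,"grip":1},{"tx":0,"ty":-1,"tz":0.6,"rx":0,"ry":0,"rz":-0.18,"grip":1},{"tx":0,"ty":-1,"tz":0.6,"rx":0,"ry":0,"rz":-0.18,"grip":1},{"tx":0,"ty":-1,"tz":0.6,"rx":0,"ry":0,"rz":-0.18,"grip":1},{"tx":0,"ty":-1,"tz":0.6,"rx":0,"ry":0,"rz":-0.18,"grip":1},{"tx":0,"ty":-1,"tz":0.6,"rx":0,"ry":0,"rz":-0.18,"grip":1},{"tx":0,"ty":-1,"tz":0.6,"rx":0,"ry":0,"rz":-0.18,"grip":1}], "grip_force": 90}}

```text
clock: 12.35
tcp_pos: [0.5312, 0.196, 0.1637]
orientation: [3.142, 0.0, 0.0]
contact_force: [1.3, 0.1, -7.8]
grip_width: 0.012
```

Request:
{"op": "drive_tool", "data": {"commands": [{"tx":0,"ty":-1,"tz":0.3,"rx":0,"ry":0,"rz":-0.18,"grip":1},{"tx":0,"ty":-1,"tz":0,"rx":0,"ry":0,"rz":-0.18,"grip":1},{"tx":0,"ty":-1,"tz":0,"rx":0,"ry":0,"rz":-0.18,"grip":1},{"tx":0,"ty":-1,"tz":0,"rx":0,"ry":0,"rz":-0.18,"grip":1},{"tx":0,"ty":-1,"tz":0,"rx":0,"ry":0,"rz":-0.18,"grip":1},{"tx":0,"ty":-1,"tz":0,"rx":0,"ry":0,"rz":-0.18,"grip":1},{"tx":0,"ty":-1,"tz":0,"rx":0,"ry":0,"rz":-0.18,"grip":1},{"tx":0,"ty":-1,"tz":0,"rx":0,"ry":0,"rz":-0.18,"grip":1},{"tx":0,"ty":-1,"tz":0,"rx":0,"ry":0,"rz":-0.18,"grip":1},{"tx":-0.2,"ty":-1,"tz":0,"rx":0,"ry":0,"rz":-0.18,"grip":1}]}}

```text
clock: 13.6
tcp_pos: [0.5274, -0.004, 0.169]
orientation: [-3.117, 0.394, -0.001]
contact_force: [0.9, 0.5, -7.6]
grip_width: 0.0125
```

Request:
{"op": "drive_tool", "data": {"commands": [{"tx":-0.5,"ty":-1,"tz":0,"rx":0,"ry":0,"rz":-0.18,"grip":1},{"tx":-0.65,"ty":-1,"tz":0,"rx":0,"ry":0,"rz":-0.18,"grip":1},{"tx":-0.65,"ty":-1,"tz":0,"rx":0,"ry":0,"rz":-0.18,"grip":1},{"tx":-0.65,"ty":-1,"tz":0,"rx":0,"ry":0,"rz":-0.18,"grip":1},{"tx":-0.65,"ty":-1,"tz":0,"rx":0,"ry":0,"rz":0,"grip":1},{"tx":-0.65,"ty":-1,"tz":0,"rx":0,"ry":0,"rz":0,"grip":1},{"tx":-0.65,"ty":-1,"tz":0,"rx":0,"ry":0,"rz":0,"grip":1},{"tx":-0.65,"ty":-1,"tz":0,"rx":0,"ry":0,"rz":0,"grip":1}]}}

```text
clock: 14.6
tcp_pos: [0.4252, -0.1639, 0.1691]
orientation: [3.093, -0.549, 0.001]
contact_force: [-0.6, -0.3, -7.5]
grip_width: 0.0122
```

```bash
python3 - <<'E'
from h import *
print(pose(),status.get_obs()["joints"].round(2))
f=eyes.grab_frame("wrist"); cv2.imwrite("pics/w4.png",f["frame"])
E
```

```text
(14.6, array([ 0.4252, -0.1639,  0.1691]), array([[ 0.939, -0.344,  0.   ],
       [-0.344, -0.939, -0.   ],
       [ 0.   , -0.   , -1.   ]]), array([-0.6, -0.3, -7.5]), 0.012238370496736636) [ 0.31  0.2  -0.09  2.12  0.02  0.82 -1.72]
```

View pics/w4.png

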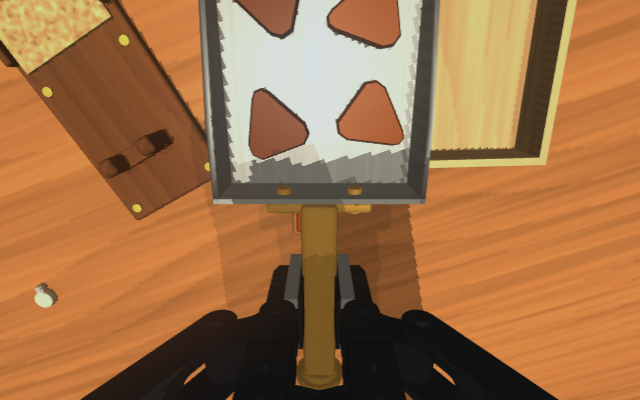

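Request:
{"op": "drive_tool", "data": {"commands": [{"tx":-0.65,"ty":-1,"tz":0,"rx":0,"ry":0,"rz":0,"grip":1},{"tx":-0.65,"ty":-1,"tz":0,"rx":0,"ry":0,"rz":0,"grip":1},{"tx":-0.65,"ty":-0.9,"tz":0,"rx":0,"ry":0,"rz":0,"grip":1},{"tx":-0.6,"ty":-0.8,"tz":0,"rx":0,"ry":0,"rz":0,"grip":1},{"tx":-0.5,"ty":-0.7,"tz":0,"rx":0,"ry":0,"rz":0,"grip":1},{"tx":-0.3,"ty":-0.3,"tz":0,"rx":0,"ry":0,"rz":0,"grip":1},{"tx":-0.1,"ty":-0.15,"tz":0,"rx":0,"ry":0,"rz":0,"grip":1}]}}

```text
clock: 15.52
tcp_pos: [0.3568, -0.2598, 0.169]
orientation: [-3.093, 0.548, -0.0]
contact_force: [-0.6, 0.5, -6.7]
grip_width: 0.0126
```

```bash
python3 - <<'E'
from h import *
s=status.get_obs();print(pose(),s["joints"].round(2))
f=eyes.grab_frame("wrist"); cv2.imwrite("pics/w5.png",f["frame"])
np.savez("w5.npz",d=f["range_z"],f=f["frame"],T=f["T_tool_cam"],p=s["tcp_pos"],o=s["orientation"],k=[f["fx"],f["fy"],f["cx"],f["cy"]])
f=eyes.grab_frame("top"); cv2.imwrite("pics/t5.png",f["frame"])
E
```

```text
(15.525, array([ 0.3568, -0.2598,  0.169 ]), array([[ 0.939, -0.344,  0.   ],
       [-0.344, -0.939,  0.   ],
       [ 0.   , -0.   , -1.   ]]), array([-0.6,  0.5, -6.7]), 0.01255083213213862) [ 0.5   0.17 -0.01  2.15  0.    0.81 -1.44]
```

View pics/w5.png

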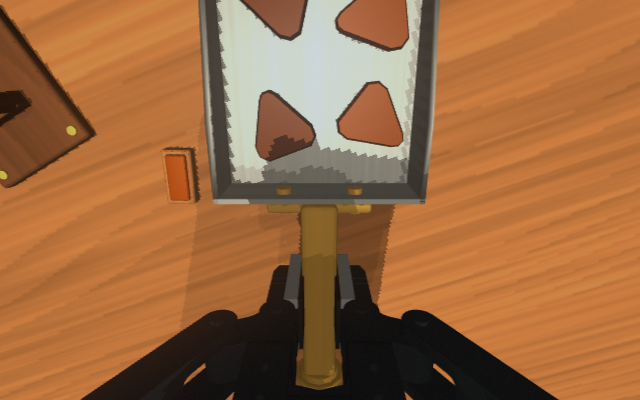

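View pics/t5.png

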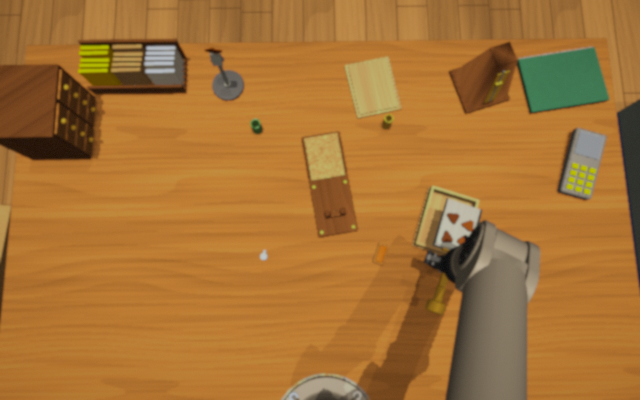

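Request:
{"op": "drive_tool", "data": {"commands": [{"tx":0,"ty":0,"tz":-0.5,"rx":0.14,"ry":0.38,"rz":0,"grip":1},{"tx":0,"ty":0,"tz":-0.7,"rx":0.2,"ry":0.56,"rz":0,"grip":1},{"tx":0,"ty":0,"tz":-0.5,"rx":0.2,"ry":0.56,"rz":0,"grip":1},{"tx":0,"ty":0,"tz":-0.2,"rx":0.17,"ry":0.47,"rz":0,"grip":1}], "grip_force": 90}}

```text
clock: 16.12
tcp_pos: [0.3585, -0.2591, 0.1303]
orientation: [-3.013, 0.53, 0.446]
contact_force: [0.4, 0.0, -7.7]
grip_width: 0.0122
```

```bash
python3 - <<'E'
from h import *
s=status.get_obs();print(pose(),s["joints"].round(2))
f=eyes.grab_frame("scene"); cv2.imwrite("pics/s6.png",f["frame"])
E
```

```text
(16.125, array([ 0.3585, -0.2591,  0.1303]), array([[ 0.9  , -0.341, -0.272],
       [-0.327, -0.94 ,  0.098],
       [-0.289,  0.001, -0.957]]), array([ 0.4,  0. , -7.7]), 0.012207173737771818) [ 0.46  0.39  0.    2.    0.04  1.05 -1.48]
```

View pics/s6.png

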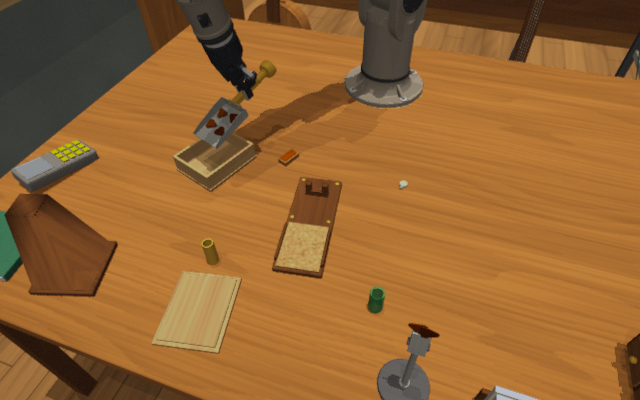

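Request:
{"op": "drive_tool", "data": {"commands": [{"tx":0,"ty":0,"tz":0,"rx":0.14,"ry":0.39,"rz":0,"grip":1},{"tx":0,"ty":0,"tz":0,"rx":0.14,"ry":0.39,"rz":0,"grip":1},{"tx":0,"ty":0,"tz":0,"rx":0.14,"ry":0.39,"rz":0,"grip":1},{"tx":0,"ty":0,"tz":0,"rx":0,"ry":0,"rz":0,"grip":1},{"tx":0,"ty":0,"tz":0,"rx":0,"ry":0,"rz":0,"grip":1}], "grip_force": 90}}

```text
clock: 16.8
tcp_pos: [0.3576, -0.2596, 0.131]
orientation: [-2.938, 0.519, 0.694]
contact_force: [0.1, 0.6, -7.3]
grip_width: 0.0123
```

```bash
python3 - <<'E'
from h import *
s=status.get_obs();print(pose(),s["joints"].round(2))
f=eyes.grab_frame("scene"); g=f["frame"][60:220,140:340]; cv2.imwrite("pics/s7.png",cv2.resize(g,None,fx=3,fy=3))
E
```

```text
(16.8, array([ 0.3576, -0.2596,  0.131 ]), array([[ 0.84 , -0.342, -0.421],
       [-0.307, -0.94 ,  0.151],
       [-0.447,  0.002, -0.894]]), array([ 0.1,  0.6, -7.3]), 0.012282846054491722) [ 0.44  0.49  0.02  1.89  0.04  1.22 -1.49]
```

View pics/s7.png

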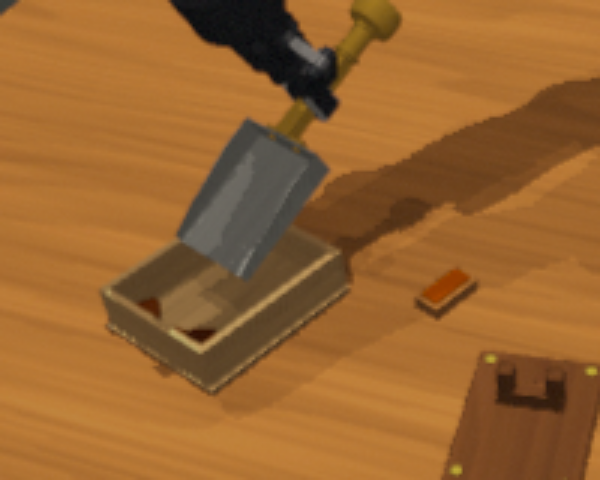

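Request:
{"op": "drive_tool", "data": {"commands": [{"tx":0,"ty":0,"tz":0.7,"rx":0,"ry":0,"rz":0,"grip":1},{"tx":0,"ty":0,"tz":0.7,"rx":-0.14,"ry":-0.39,"rz":0,"grip":1},{"tx":0,"ty":0,"tz":0.6,"rx":-0.2,"ry":-0.55,"rz":0,"grip":1},{"tx":0,"ty":0,"tz":0,"rx":-0.2,"ry":-0.55,"rz":0,"grip":1},{"tx":0,"ty":0,"tz":0,"rx":-0.2,"ry":-0.55,"rz":0,"grip":1},{"tx":0,"ty":0,"tz":0,"rx":-0.2,"ry":-0.54,"rz":0,"grip":1},{"tx":0,"ty":0,"tz":0,"rx":-0.2,"ry":-0.54,"rz":0,"grip":1},{"tx":0,"ty":0,"tz":0,"rx":0,"ry":0,"rz":0,"grip":1}], "grip_force": 90}}

```text
clock: 17.85
tcp_pos: [0.3551, -0.2592, 0.1717]
orientation: [3.092, -0.549, -0.006]
contact_force: [-0.5, -0.1, -6.9]
grip_width: 0.012
```

```bash
python3 - <<'E'
from h import *
s=status.get_obs();print(pose(),s["joints"].round(2))
f=eyes.grab_frame("scene"); g=f["frame"][60:220,140:340]; cv2.imwrite("pics/s8.png",cv2.resize(g,None,fx=3,fy=3))
f=eyes.grab_frame("wrist"); cv2.imwrite("pics/w8.png",f["frame"])
np.savez("w8.npz",d=f["range_z"],f=f["frame"],T=f["T_tool_cam"],p=s["tcp_pos"],o=s["orientation"],k=[f["fx"],f["fy"],f["cx"],f["cy"]])
E
```

```text
(17.85, array([ 0.3551, -0.2592,  0.1717]), array([[ 0.939, -0.344, -0.004],
       [-0.344, -0.939, -0.001],
       [-0.004,  0.002, -1.   ]]), array([-0.5, -0.1, -6.9]), 0.012043456091628995) [ 0.49  0.17 -0.    2.15  0.    0.82 -1.44]
```

View pics/s8.png

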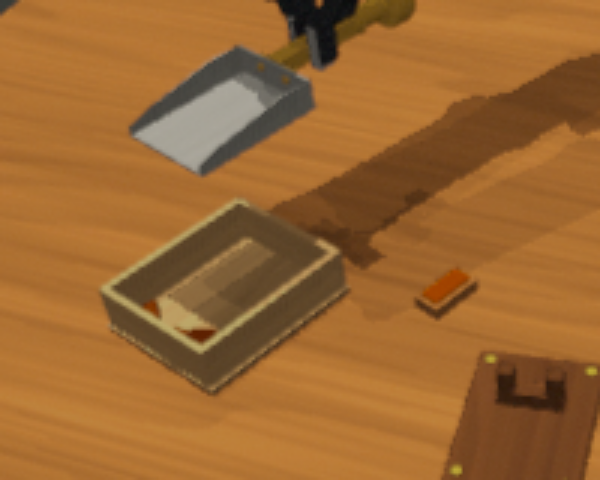

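View pics/w8.png

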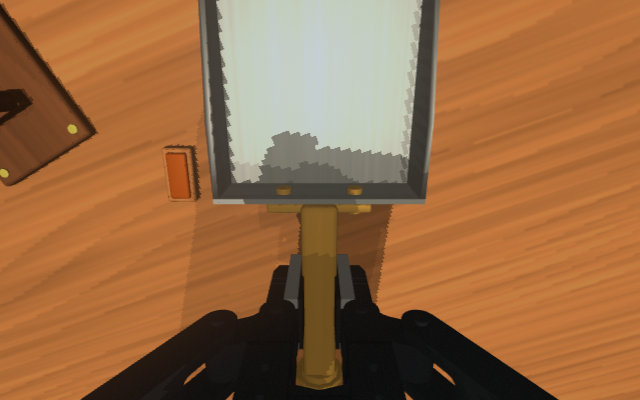

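```bash
python3 - <<'E'
from h import *
q=np.load("w8.npz"); f=dict(range_z=q["d"],fx=q["k"][0],fy=q["k"][1],cx=q["k"][2],cy=q["k"][3],T=q["T"]); C=cloud(f)  # tool coords
for uv in ((215,200),(425,200),(320,200),(318,240),(318,215),(320,100),(320,60),(320,20),(260,100),(380,100)): print(uv,C[uv[1],uv[0]].round(4))
# shank edges: top face tool z
g=q["f"]
for v in (225,240): 
    row=C[v,280:360]; k=(row[:,2]>-.05)&(row[:,2]<.01)
    print(v,[(280+i,row[i].round(4).tolist()) for i in range(15,65,3)])
m=(abs(C[...,1])<.035)&(C[...,0]>.05)&(C[...,2]>-.01)&(C[...,2]<.03)
A=C[m]; c=np.linalg.lstsq(np.c_[A[:,:2],np.ones(len(A))],A[:,2],rcond=None)[0]; print("floor plane",c,len(A))
for zlo,zhi in ((-.02,.03),):
  m=(C[...,0]>.055)&(abs(C[...,1])<.06)&(C[...,2]>-.03)&(C[...,2]<.02); B=C[m]
  for a in np.arange(.04,.12,.01):
    k=abs(B[:,0]-a)<.003
    if k.any(): print(a.round(3),B[k,1].min().round(4),B[k,1].max().round(4),B[k,2].min().round(4))
E
```

```text
(215, 200) [ 0.0425 -0.0407 -0.0177]
(425, 200) [-0.023   0.1001  0.1723]
(320, 200) [ 0.0428 -0.001  -0.0187]
(318, 240) [ 0.0281 -0.0017 -0.0225]
(318, 215) [ 0.0382 -0.0017 -0.0223]
(320, 100) [ 0.0778 -0.0009  0.002 ]
(320, 60) [ 0.0926 -0.0009  0.0025]
(320, 20) [ 0.1067 -0.0009  0.0041]
(260, 100) [ 0.0777 -0.025   0.0034]
(380, 100) [0.0777 0.0232 0.0034]
225 [(295, [-0.0488, -0.0247, 0.1723]), (298, [-0.0492, -0.0218, 0.1733]), (301, [0.0341, -0.0081, -0.0221]), (304, [0.034, -0.007, -0.0218]), (307, [0.0342, -0.0058, -0.0222]), (310, [0.0341, -0.0047, -0.022]), (313, [0.0343, -0.0036, -0.0224]), (316, [0.0342, -0.0025, -0.0222]), (319, [0.0345, -0.0014, -0.0229]), (322, [0.034, -0.0002, -0.0219]), (325, [0.0341, 0.0009, -0.0221]), (328, [0.0344, 0.002, -0.0227]), (331, [0.0343, 0.0031, -0.0226]), (334, [0.0346, 0.0042, -0.0232]), (337, [-0.0486, 0.0164, 0.1718]), (340, [-0.0489, 0.0194, 0.1724]), (343, [-0.0488, 0.0223, 0.1722])]
240 [(295, [-0.0646, -0.025, 0.1714]), (298, [-0.0653, -0.0221, 0.173]), (301, [0.0273, -0.0083, -0.0208]), (304, [0.0279, -0.0071, -0.022]), (307, [0.0278, -0.0059, -0.0218]), (310, [0.0282, -0.0048, -0.0227]), (313, [0.0281, -0.0036, -0.0224]), (316, [0.0275, -0.0025, -0.0212]), (319, [0.0278, -0.0014, -0.0218]), (322, [0.0279, -0.0002, -0.022]), (325, [0.0277, 0.0009, -0.0216]), (328, [0.0279, 0.0021, -0.0221]), (331, [0.0281, 0.0032, -0.0225]), (334, [0.0279, 0.0043, -0.0221]), (337, [-0.0646, 0.0167, 0.1714]), (340, [-0.0651, 0.0197, 0.1724]), (343, [-0.0652, 0.0227, 0.1727])]
floor plane [-7.36752761e-05 -1.17498050e-04  3.27620873e-03] 29568
0.06 -0.0418 0.039 -0.0198
0.07 -0.0418 0.0387 -0.0199
0.08 -0.0419 0.0387 -0.0191
0.09 -0.0418 0.0387 -0.0172
0.1 -0.0417 0.0386 -0.0154
0.11 -0.0418 0.0388 -0.0138
```

Request:
{"op": "drive_tool", "data": {"commands": [{"tx":0.3,"ty":0.4,"tz":0,"rx":0,"ry":0.03,"rz":0.1,"grip":1},{"tx":0.6,"ty":0.7,"tz":0,"rx":0,"ry":0,"rz":0.2,"grip":1},{"tx":0.8,"ty":0.9,"tz":0,"rx":0,"ry":0,"rz":0.3,"grip":1},{"tx":0.8,"ty":0.9,"tz":0,"rx":0,"ry":0,"rz":0.3,"grip":1},{"tx":0.8,"ty":0.9,"tz":0,"rx":0,"ry":0,"rz":0.3,"grip":1},{"tx":0.8,"ty":0.9,"tz":0,"rx":0,"ry":0,"rz":0.3,"grip":1},{"tx":0.8,"ty":0.9,"tz":0,"rx":0,"ry":0,"rz":0.3,"grip":1},{"tx":0.8,"ty":0.9,"tz":0,"rx":0,"ry":0,"rz":0.3,"grip":1},{"tx":0.8,"ty":0.9,"tz":0,"rx":0,"ry":0,"rz":0.3,"grip":1},{"tx":0.8,"ty":0.9,"tz":0,"rx":0,"ry":0,"rz":0.3,"grip":1}], "grip_force": 90}}

```text
clock: 19.2
tcp_pos: [0.5043, -0.0925, 0.1708]
orientation: [3.138, 0.046, -0.01]
contact_force: [-0.0, -0.2, -7.7]
grip_width: 0.0121
```

Request:
{"op": "drive_tool", "data": {"commands": [{"tx":0.8,"ty":0.9,"tz":-0.2,"rx":0,"ry":0,"rz":0.3,"grip":1},{"tx":0.8,"ty":0.9,"tz":-0.4,"rx":0,"ry":0,"rz":0.3,"grip":1},{"tx":0.7,"ty":0.9,"tz":-0.6,"rx":0,"ry":0,"rz":0.3,"grip":1},{"tx":0.3,"ty":0.5,"tz":-0.8,"rx":0,"ry":0,"rz":0.04,"grip":1},{"tx":0,"ty":0,"tz":-0.8,"rx":0,"ry":0,"rz":0,"grip":1},{"tx":0,"ty":0,"tz":-0.5,"rx":0,"ry":0,"rz":0,"grip":1},{"tx":0,"ty":0,"tz":0,"rx":0,"ry":0,"rz":0,"grip":1}]}}

```text
clock: 20.08
tcp_pos: [0.554, -0.0308, 0.1038]
orientation: [3.127, 0.245, -0.013]
contact_force: [0.2, 0.3, -7.5]
grip_width: 0.0119
```

```bash
python3 - <<'E'
from h import *
s=status.get_obs();p=pose();print(p,s["joints"].round(2)); R=p[2]; print("yaw",np.degrees(np.arctan2(R[1,0],R[0,0])))
for n in ("scene","top"):
    f=eyes.grab_frame(n); cv2.imwrite(f"pics/{n}9.png",f["frame"]); np.savez(n+"9.npz",C=cloud(f),f=f["frame"])
E
```

```text
(20.075, array([ 0.554 , -0.0308,  0.1038]), array([[ 0.988,  0.156, -0.008],
       [ 0.156, -0.988, -0.005],
       [-0.009,  0.004, -1.   ]]), array([ 0.2,  0.3, -7.5]), 0.011932686698999873) [ 0.11  0.45 -0.21  1.94  0.14  0.77 -1.6 ]
yaw 8.972626614896393
```

View pics/scene9.png

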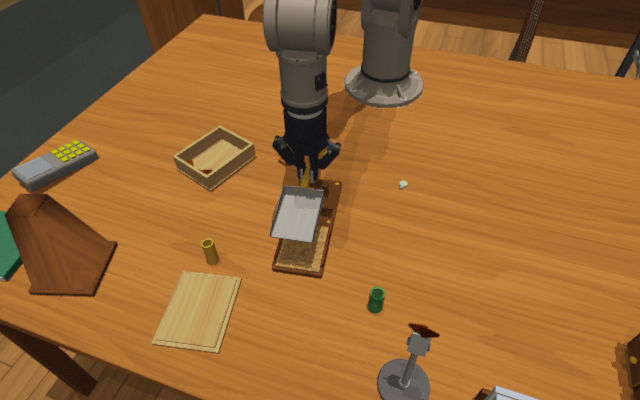

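View pics/top9.png

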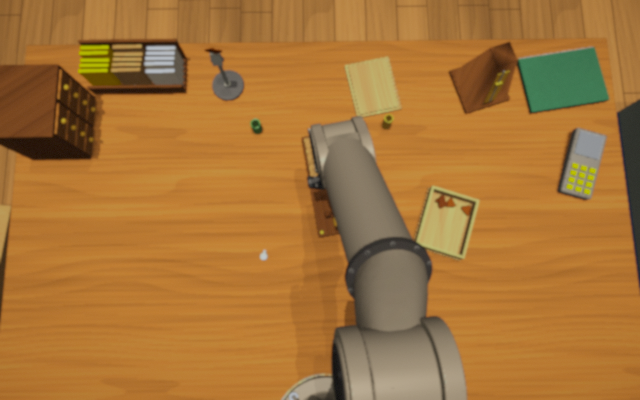

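Request:
{"op": "drive_tool", "data": {"commands": [{"tx":0.16,"ty":0.3,"tz":-0.35,"rx":0.03,"ry":-0.065,"rz":0,"grip":1},{"tx":0,"ty":0,"tz":-0.3,"rx":0,"ry":0,"rz":0,"grip":1},{"tx":0,"ty":0,"tz":0,"rx":0,"ry":0,"rz":0,"grip":1},{"tx":0,"ty":0,"tz":0,"rx":0,"ry":0,"rz":0,"grip":1}], "grip_force": 90}}

```text
clock: 20.68
tcp_pos: [0.5585, -0.0238, 0.0919]
orientation: [3.131, 0.247, 0.006]
contact_force: [-0.4, 0.5, -8.3]
grip_width: 0.0124
```

```bash
python3 - <<'E'
from h import *
s=status.get_obs();p=pose();print(p); R=p[2]; print("yaw",np.degrees(np.arctan2(R[1,0],R[0,0])))
f=eyes.grab_frame("scene"); C=cloud(f); np.savez("s10.npz",C=C,f=f["frame"])
a=cv2.resize(f["frame"][120:280,150:350],None,fx=3,fy=3,interpolation=cv2.INTER_CUBIC); cv2.imwrite("pics/s10.png",a)
g=cv2.imread("pics/top9.png")[175:270,400:500]; cv2.imwrite("pics/t10.png",cv2.resize(g,None,fx=5,fy=5,interpolation=cv2.INTER_CUBIC))
f=eyes.grab_frame("wrist"); cv2.imwrite("pics/w10.png",f["frame"])
np.savez("w10.npz",d=f["range_z"],f=f["frame"],T=f["T_tool_cam"],p=s["tcp_pos"],o=s["orientation"],k=[f["fx"],f["fy"],f["cx"],f["cy"]])
E
```

```text
(20.675, array([ 0.5585, -0.0238,  0.0919]), array([[ 0.988,  0.157,  0.004],
       [ 0.157, -0.988, -0.   ],
       [ 0.003,  0.001, -1.   ]]), array([-0.4,  0.5, -8.3]), 0.012412868910954132)
yaw 9.029198846720035
```

View pics/s10.png

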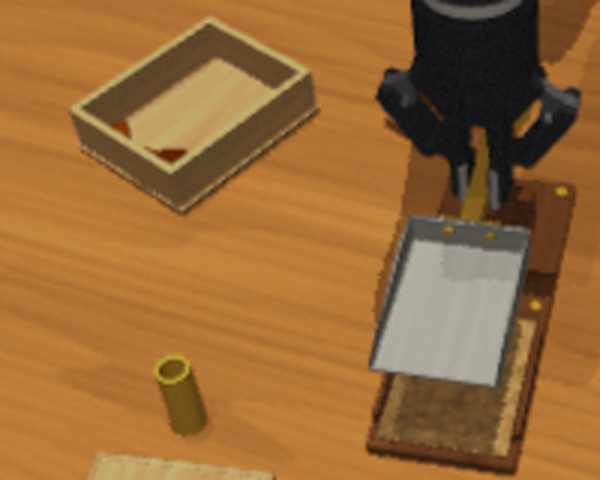

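View pics/t10.png

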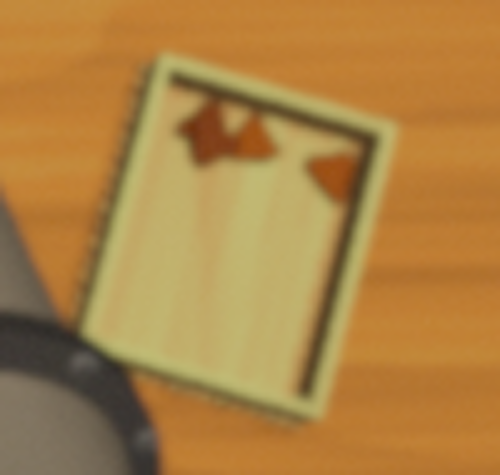

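View pics/w10.png

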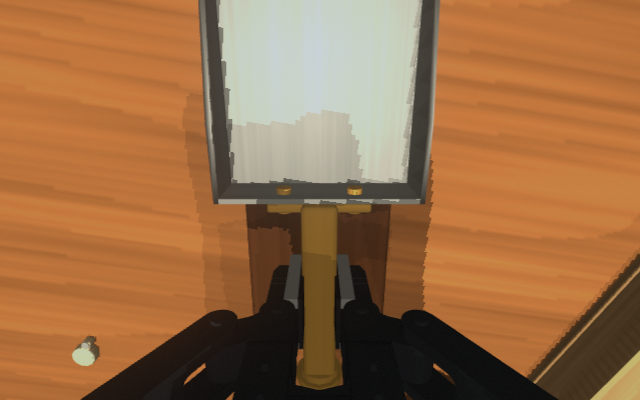

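```bash
python3 - <<'E'
from h import *
th=np.radians(9);e=np.array([np.cos(th),np.sin(th)]);n=np.array([-e[1],e[0]])
f,C=wc("w10.npz")
m=(C[...,2]>.007)&(C[...,2]<.016)
for v in (210,220,230,240):
    u=np.where(m[v,200:430])[0]+200; P=C[v,[u.min(),u.max()],:2]
    a=pt(f,u.min()-.5,v,.012)[:2];b=pt(f,u.max()+.5,v,.012)[:2]
    print("board",v,u.min(),u.max(),a@n,b@n,(a@n+b@n)/2,(a@e+b@e)/2)
m=(C[...,2]>.08)&(C[...,2]<.13)
P=C[m&(C[...,0]@np.ones(1)*0+1>0)] if False else C[m]
A=P[:,:2]@e;B=P[:,:2]@n
for a in (.60,.61,.62,.63): 
    k=abs(A-a)<.003; 
    if k.any(): print("pan",a,B[k].min(),B[k].max(),(B[k].min()+B[k].max())/2)
for v in (215,230):
    k=(C[v,:,2]>.1)&(C[v,:,2]<.13); u=np.where(k)[0]; Q=C[v,u,:2]@n; print("shank",v,u.min(),u.max(),(Q.min()+Q.max())/2)
p=pt(f,320,203,.109)[:2]; print("pan back along e",p@e,"-> balance",p@e-.043,"rest mid e .546 (blend .545)")
q=np.load("s10.npz");C=q["C"]
m=(C[...,2]>.07)&(C[...,2]<.125)&(C[...,0]>.585)&(C[...,0]<.73)&(abs(C[...,1])<.09); P=C[m];A=P[:,:2]@e;B=P[:,:2]@n
print("scene pan: e",A.min(),A.max())
for a in (.62,.64,.66,.68): k=abs(A-a)<.003; print(a,(B[k].min()+B[k].max())/2,B[k].max()-B[k].min(),np.median(P[k,2]))
P=np.load("scene_rest.npy");A=P[:,:2]@e;B=P[:,:2]@n
for a in (.48,.52,.56,.6,.64,.68): k=(abs(A-a)<.003)&(P[:,2]<.03)&(P[:,2]>.006); print("scene rest",a,(B[k].min()+B[k].max())/2,B[k].max()-B[k].min())
k=(P[:,2]>.006);print("scene rest e",A[k].min(),A[k].max()); k=P[:,2]>.043; print("scene fork e",A[k].min(),A[k].max(),(B[k].min()+B[k].max())/2)
E
```

```text
board 210 246 389 -0.06032765791236834 -0.15839340311667235 -0.10936053051452035 0.5502970528805187
board 220 246 388 -0.059828069157234626 -0.1581877350829659 -0.10900790212010027 0.542958325902011
board 230 247 388 -0.06001271607523377 -0.1586731424102068 -0.1093429292427203 0.5354707392806932
board 240 248 387 -0.06020113783190477 -0.15846612862416642 -0.1093336332280356 0.5278302847310211
pan 0.6 -0.15010816142658429 -0.06987777568424063 -0.10999296855541246
pan 0.61 -0.15016740093078648 -0.06999499484527606 -0.11008119788803128
pan 0.62 -0.15000922835172295 -0.06977297592985678 -0.10989110214078987
pan 0.63 -0.1501471219415553 -0.06966702602201277 -0.10990707398178404
shank 215 300 337 -0.10997455636646399
shank 230 301 336 -0.1099856213911288
pan back along e 0.5893413063684168 -> balance 0.5463413063684167 rest mid e .546 (blend .545)
scene pan: e 0.5744602184359084 0.7008736524008838
0.62 -0.1108787606016739 0.0792572075169609 0.08802700191358337
0.64 -0.11115031965455616 0.08045919570708733 0.08806403842139332
0.66 -0.11079405375526984 0.07897179639229937 0.08806423209927561
0.68 -0.11099424686708734 0.07988216795855589 0.08837179372075332
scene rest 0.48 -0.10952688592531791 0.09526117866859427
scene rest 0.52 -0.10944205343909211 0.09758500634094801
scene rest 0.56 -0.10897459491064326 0.09643827677111029
scene rest 0.6 -0.10986789198791222 0.09580551042526651
scene rest 0.64 -0.1108563953758693 0.09899861833581709
scene rest 0.68 -0.11108502577433764 0.09672168880150547
scene rest e 0.44359365023579106 0.7062771740551995
scene fork e 0.4883681807129681 0.5011055644750663 -0.1105196692823195
```

Request:
{"op": "drive_tool", "data": {"commands": [{"tx":0,"ty":0,"tz":0,"rx":0,"ry":0,"rz":0,"grip":1},{"tx":0,"ty":0,"tz":0,"rx":0,"ry":0,"rz":0,"grip":1},{"tx":0,"ty":0,"tz":0,"rx":0,"ry":0,"rz":0,"grip":1},{"tx":0,"ty":0,"tz":0,"rx":0,"ry":0,"rz":0,"grip":1}], "grip_force": 90}}

```text
clock: 21.28
tcp_pos: [0.5585, -0.0237, 0.0919]
orientation: [3.131, 0.248, 0.006]
contact_force: [0.4, -0.2, -8.4]
grip_width: 0.0123
```

```bash
python3 - <<'E'
from h import *
s=status.get_obs();print(pose(),abs(s["qvel"]).max()); print(workorder.hand_in())
E
```

```text
(21.275, array([ 0.5585, -0.0237,  0.0919]), array([[ 0.988,  0.157,  0.004],
       [ 0.157, -0.988, -0.   ],
       [ 0.004,  0.001, -1.   ]]), array([ 0.4, -0.2, -8.4]), 0.012308959174686192) 0.0026019387178341253
the job is handed in; nothing more can be done
None
```

The job is handed in at 21.3 s. I gripped the scoop by the shank within about 3 mm of the balance point at 90 N and carried it level. Tilting it to about 27° over the box slid all the picks out. The empty scoop is now held still over its rest.

**Last checks**
- **Line-up:** the scoop is within about 1 to 2 mm of the rest's centre line and of its place along the rest. Its yaw matches the rest's measured 9°, and it is level to about 0.2°.
- **Height:** the scoop's underside is about 86 mm above the counter, so there is about 7 cm of air over the cork. The arm was still.
- **Picks:** the pan was empty. In the top view the picks lie in the box by its far wall. Two of them overlap there, so I counted four from the outline rather than seeing each one apart; none showed on the counter.
- **Box and other things:** the box is standing where it was, and none of the other things on the counter looked moved in the pictures.

**Disagreements:**
- The cameras differed by 2 to 4 mm on where the rest's centre lies. I aimed between them, and the final wrist and scene measurements agree with the place I chose.
- The fingers touched the counter with about 6 N while closing, far below the limit.

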